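# Let the thick bar blanks out of their gravity feeder

## Task

One of the two bar feeders holds two thick round blanks, the other two thin ones: press down with the fingertips on the pad at the near end of the thick blanks' rocker lever, so that its gate lifts, and keep it down until both thick blanks have rolled into that feeder's catch tray. Then let the pad go, so that the gate comes down shut again. Do not touch, push or pick up any blank by hand, keep the other feeder shut, and leave everything else on the bench where it is.

Things in the scene. Friction and masses are not known exactly. Their poses are not given: they have to be found in the camera images.
- thick_feeder: the feeder that holds the thick blanks: green steel stand fixed to the table, base 325 x 105, highest point 138; open chute, 80 wide inside, sloping 12 degrees down along +x (away from the robot) to a gate and a catch tray (inside x +93 to +239, 88 wide, floor about 24 and rim 60 above the table). Either feeder may be on the left. Origin on the table under the chute; z up, +y is the lever's side (sizes in mm).
- thick_rocker (a joint): lever of the thick-blank feeder: steel bar 224 long along the chute's +y side, level pivot at x -30, y +60, z +125 of the feeder. 0 rad = gate shut (a spring returns it); grows as the pad goes down and the gate rises; hard stop at 0.35. The pad takes about 2 N at first, up to 5 N near the stop. The 34 mm blanks pass from about 0.25 rad (sizes in mm).
- thick_pad (a point): black rubber pad, 36 square, 8 thick, on the lever's press end (near the robot). This point: centre of its top face, at x -140, y +60, z +137 of the feeder when shut; axes as the feeder's, tilting with the lever. It goes down about 37 in all and never meets the table; the chute's back end begins 55 from its edge (sizes in mm).
- thick_gate (a point): middle of the lower edge of that feeder's gate, an aluminium plate 78 wide, 4 thick and 36 high, hung on two straps from a crossbar on the far end of the lever; 5 above the chute when shut, about 38 higher when fully lifted (sizes in mm).
- thick_blank1: thick blank: loose plain aluminium round bar, diameter 34, 70 long, lying across the chute, against the gate; origin at its centre, its y axis along the bar (sizes in mm).
- thick_blank2: thick blank: loose plain aluminium round bar, diameter 34, 70 long, lying across the chute, behind thick_blank1; origin at its centre, its y axis along the bar (sizes in mm).
- thin_feeder: the other, identical feeder, which holds the thin blanks: green steel stand fixed to the table, base 325 x 105, highest point 138; open chute, 80 wide inside, sloping 12 degrees down along +x (away from the robot) to a gate and a catch tray (inside x +93 to +239, 88 wide, floor about 24 and rim 60 above the table). Either feeder may be on the left. Origin on the table under the chute; z up, +y is the lever's side (sizes in mm).
- thin_rocker (a joint): lever of the thin-blank feeder: steel bar 224 long along the chute's +y side, level pivot at x -30, y +60, z +125 of the feeder. 0 rad = gate shut (a spring returns it); grows as the pad goes down and the gate rises; hard stop at 0.35. The pad takes about 2 N at first, up to 5 N near the stop. The 18 mm blanks pass from about 0.13 rad (sizes in mm).
- thin_pad (a point): black rubber pad, 36 square, 8 thick, on the lever's press end (near the robot). This point: centre of its top face, at x -140, y +60, z +137 of the feeder when shut; axes as the feeder's, tilting with the lever. It goes down about 37 in all and never meets the table; the chute's back end begins 55 from its edge (sizes in mm).
- thin_gate (a point): middle of the lower edge of that feeder's gate, an aluminium plate 78 wide, 4 thick and 36 high, hung on two straps from a crossbar on the far end of the lever; 5 above the chute when shut, about 38 higher when fully lifted (sizes in mm).
- thin_blank1: thin blank: loose plain aluminium round bar, diameter 18, 70 long, lying across the chute, against the gate; origin at its centre, its y axis along the bar (sizes in mm).
- thin_blank2: thin blank: loose plain aluminium round bar, diameter 18, 70 long, lying across the chute, behind thin_blank1; origin at its centre, its y axis along the bar (sizes in mm).
- oil_bottle: bystander: white plastic bottle with a black cap, diameter 48, 130 high, between the feeders; origin under its centre (sizes in mm).
- square_offcut: bystander: square aluminium offcut standing on end, 35 x 35 x 60 high; origin under its centre (sizes in mm).
- screwdriver: bystander: screwdriver lying on the table; origin under its middle (sizes in mm).
- hammer: bystander: hammer lying on the table; origin under its middle (sizes in mm).
- mug: bystander: white mug, diameter 80, 90 high; origin under its centre (sizes in mm).
- brass_slug: bystander: standing brass cylinder, diameter 48, 50 high; origin under its centre (sizes in mm).
- angle_offcut: bystander: piece of steel angle lying on the table, 120 long, legs 40; origin under its centre (sizes in mm).
Things that resemble listed ones, but are neither listed nor needed, are in the scene too. What is shaped like the thick_blank2 but blue or pink is not meant.

How it is judged:
By the outcome, as a careful person would: the job done as asked, in the order asked, and still so for the second after the job is handed in, with the robot touching nothing.
It also fails if it takes over 32 s, if anything falls off the work surface, if the arm or the gripper's body presses on something with over 40 N, if the wrist force passes 120 N, or if a joint passes its speed limit or range.

## Robot

A 7-joint arm with a two-finger parallel gripper is mounted at the origin on the work surface. World frame = base frame: x ahead of the robot, y to its left, z up, the work surface at z = 0. Lengths are in m, angles in degrees, forces in N, time in s.
With the tool pointing down it reaches from about 0.425 to 0.95 m from the base axis. Payload 16.7 kg.
Tool frame: the origin (TCP) lies on the centre line of the jaws, within the pads' length; the fingertips stand ahead of it and the grasp point (between the pads) lies 3 mm ahead of it (r.tcp_to_tips is the z of the fingertips in the tool frame, in m); z points along the fingers, y is the line along which they close (so a half turn about z gives the same grasp; the last joint's range is limited). The gripper opens to 94 mm and grips with 3 to 60 N. Pads are 16 mm wide; open, the fingers measure 119 mm over their backs; the gripper's body (75 mm by 177 mm) begins 78 mm behind the grasp point.
Start: joints at [-74.169, 24.414, 4.234, 92.017, -1.954, 63.644, -3.845], TCP at [0.279, 0.615, 0.227] pointing down, gripper open.
Joint ranges: [-163.25, 163.25], [-28.42, 122.38], [-70.27, 78.77], [12.13, 141.07], [-58.53, 238.53], [9.26, 117.41], [-156.51, 156.51]. Speed limits (degrees/s): [108.29, 108.29, 136.94, 136.94, 172.46, 172.46, 172.46].

## Interface

Orientations are given as [roll, pitch, yaw] about the fixed x, y, z axes, in that order (R = Rz(yaw) Ry(pitch) Rx(roll)).
In Python, from bench import r, imaging, workorder gives the robot as it stands.
- The arm moves only by the tool arm_command, never from a script. Its argument "increments" is a list of rows, each an object of numbers: "x", "y", "z": the shift along the tool's x, y, z in m; "roll": the turn about the tool's z in rad; "claw": the opening, from 0 (shut) to 1 (fully open). In form: [{"x": .., "y": .., "z": .., "roll": .., "claw": ..}, ...]. A call has 1 to 20 rows; each row shifts and turns the commanded pose from where the row before left it, along the tool's axes as they then stand; what a row does not reach is not made up. A row lasts 1/8 s, in which the tool goes at most 62.5 mm and 10.7 degrees, less where a joint would pass 70% of its speed; a pose out of reach is approached as far as the arm can. A call is refused whole if a number of a shift passes 0.0625 or a number of a turn 0.188, either way. A call with a gripper value outside its range is refused whole. The fingers move at their own pace and stop on an object; "force" is the grip in N (left out, the last holds). Time passes only in rows, so rows that do not move let the fingers close. It gives the time, the measured TCP pose, the force, the opening and the grip force at its end, in the units of the state.
- r.read_state(): the state, without advancing time (a new reading comes with each control period).
- imaging.camera(name): name is "scene" or "top" or "wrist"; returns a dict with "img" (480x640x3 uint8, red, green, blue), "fx", "fy", "cx", "cy" (pixels), "rvec" (rotation vector, rad) and "tvec" (3), from world to camera coordinates, as OpenCV has them. Camera axes: x right, y down, z forward; pixel columns grow to the right and rows downward; lengths in m; the calibration is good to about 2 mm. A picture is of the moment at which its call begins. There is no depth.
- workorder.sign_off(): hands the job in; it is judged then, once.
The state is a dict: "time": time; "joints": joint angles; "dq": joint speeds; "joint_torque": joint torques, N m; "eef_pos": TCP position; "tool_rot": TCP orientation; "wrist_force": force on the tool from outside, world axes, zero at the start; "wrist_torque": the same for the moment, N m; "width": finger opening in m; "grasp_force": force on a finger pad.
Only numpy, scipy, OpenCV 4.12 (cv2) and the standard library are available. Lean on these libraries where they do the work, as an engineer would, in place of code of your own. Each camera call takes 0.05 s, during which the arm holds its last target. There are 200 camera calls.

## Working session

There is one attempt and no reset: what is moved stays moved. The work goes in short steps, Python scripts to look and compute and a tool call to move; the robot and the scene stay as the last step left them, time stands still between calls to the robot, and variables do not carry over. Pictures are saved under pics/ and viewed, at most 10 in all, crops included, and the job is handed in when it is done.

Besides the shell and the picture viewer there is one more tool, called after "Call:" by a JSON object that holds its "op" and its "data". arm_command: Moves the arm, as the interface text tells. Its arguments: {"type":"object","properties":{"increments":{"type":"array","items":{"type":"object","properties":{"x":{"type":"number"},"y":{"type":"number"},"z":{"type":"number"},"roll":{"type":"number"},"claw":{"type":"number"}}}},"force":{"type":"number"}},"required":["increments"]}

```bash
mkdir -p pics
python3 - <<'E'
from bench import r, imaging
import cv2
for n in("scene","top"):
    c=imaging.camera(n); cv2.imwrite(f"pics/{n}0.png",c["img"][:,:,::-1]); print(n,c["fx"],c["cx"],c["cy"],c["rvec"],c["tvec"])
print(r.read_state(), r.tcp_to_tips)
E
```

```text
scene 535.7336475882996 318.4548098409222 241.29542577158358 [ 1.33807058  2.18275434 -0.95039993] [ 0.23327515 -0.28299622  1.89904655]
top 577.0134074355717 330.0924415306322 240.94666441928118 [ 2.14277122 -2.11761903  0.18757721] [0.00981199 0.59050517 1.31044595]
{'time': 0.1, 'joints': array([-74.17105812,  24.44575963,   4.22978387,  92.04751542,
        -1.95480406,  63.64304114,  -3.84243512]), 'dq': array([-0.0349792 , -0.07195455,  0.04138354, -0.00335568,  0.03606017,
        0.10665659,  0.07338476]), 'joint_torque': array([ 9.25427070e-03, -9.37455297e+01,  3.67683917e+00, -4.55054533e+01,
       -4.87710151e-02,  1.65724894e-02,  3.79528831e-05]), 'eef_pos': array([0.27864006, 0.61440786, 0.22685648]), 'tool_rot': array([-1.79935822e+02,  2.85525492e-03,  1.55606738e+02]), 'wrist_force': array([-0.24951399, -0.76166267,  0.16670379]), 'wrist_torque': array([-0.01198114, -0.06010046, -0.03463616]), 'grasp_force': 0.0, 'width': 0.09398929963367006} 0.022
```

View pics/scene0.png

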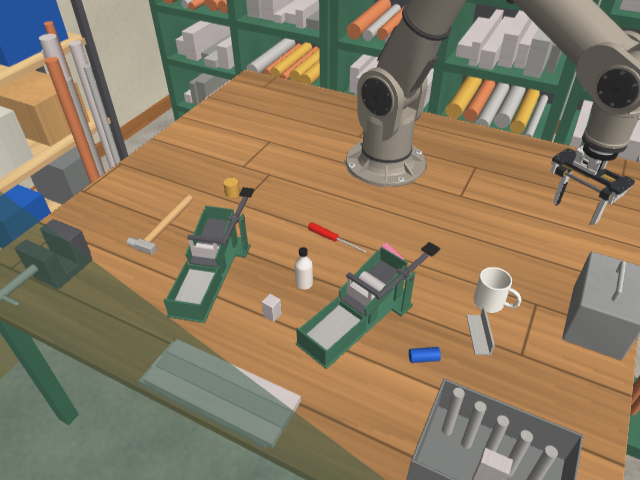

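View pics/top0.png

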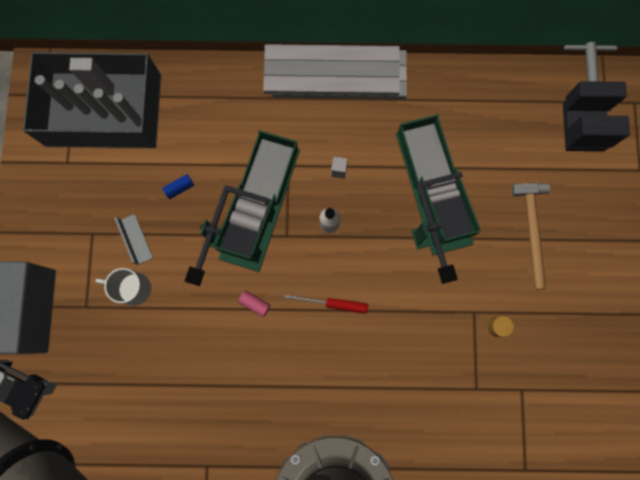

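The scene shows two feeders. In the top view the left one has its pad at (195,276) and chute at (245,215), and the right one has its pad at (447,274) and chute at (445,200). The blue bar (178,186) and pink bar (254,302) are decoys. The left feeder's bars look thicker, so I'll check with an enlarged crop.

Run:
```python
import cv2,numpy as np
t=cv2.imread("pics/top0.png")
a=t[170:290,175:305];b=t[160:280,390:520]
f=lambda i:cv2.resize(i,(390,360),interpolation=cv2.INTER_CUBIC)
cv2.imwrite("pics/crop1.png",np.clip(np.hstack([f(a),f(b)])*1.6,0,255).astype(np.uint8))
```

```text
(no output)
```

View pics/crop1.png

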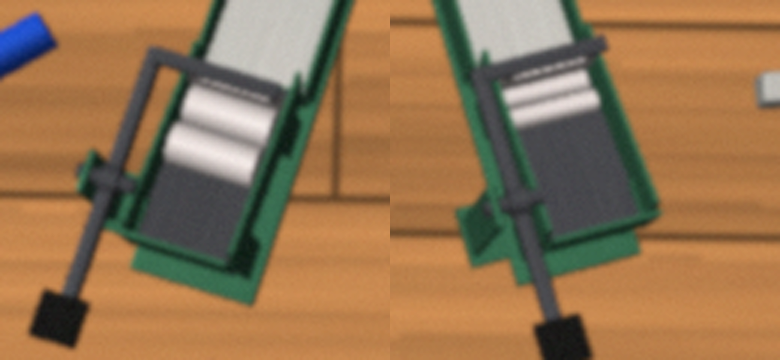

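```bash
cat > h.py <<'E'
import numpy as np,cv2
from bench import r, imaging
def P(c):
    R=cv2.Rodrigues(np.array(c["rvec"],float))[0]; K=np.array([[c["fx"],0,c["cx"]],[0,c["fy"],c["cy"]],[0,0,1]])
    return K@np.c_[R,np.ravel(c["tvec"])]
def tri(c1,p1,c2,p2):
    X=cv2.triangulatePoints(P(c1),P(c2),np.array(p1,float).reshape(2,1),np.array(p2,float).reshape(2,1)).ravel(); return X[:3]/X[3]
def atz(c,p,z):
    M=P(c); H=np.c_[M[:,:2],M[:,2]*z+M[:,3]]; v=np.linalg.solve(H,[*p,1]); return v[:2]/v[2]
E
python3 - <<'E'
from h import *
s=imaging.camera("scene");t=imaging.camera("top")
print("padL",tri(s,(431,248),t,(195,276)),atz(t,(195,276),.137))
print("padR",tri(s,(247,191),t,(447,274)),atz(t,(447,274),.137))
# tray far corners left feeder, rim .06
for n,p in dict(Lfl=(262,134),Lfr=(298,148),Rfl=(399,126),Rfr=(437,117)).items(): print(n,atz(t,p,.06))
E
```

```text
padL [0.49323125 0.31460838 0.13449425] [0.49392453 0.31120239]
padR [ 0.50413569 -0.23865775  0.13570356] [ 0.50485907 -0.240048  ]
Lfl [0.85030433 0.18498582]
Lfr [0.81588905 0.09693191]
Rfl [ 0.87482678 -0.14751737]
Rfr [ 0.89908648 -0.24045368]
```

The crop settles it. The left feeder holds the two thick bars (crop about (225,115) and (210,150)) and the right one the thin bars. The thick pad is at about (0.493, 0.313, 0.136). I'll close the fingers, lift a little, and go above the pad, staying clear of the grey box.

Call:
{"op": "arm_command", "data": {"increments": [{"x": -0.0125, "y": -0.0275, "z": -0.006, "claw": 0}, {"x": -0.0125, "y": -0.0275, "z": -0.006, "claw": 0}, {"x": -0.0125, "y": -0.0275, "z": -0.006, "claw": 0}, {"x": -0.0125, "y": -0.0275, "z": -0.006, "claw": 0}, {"x": -0.0125, "y": -0.0275, "z": -0.006, "claw": 0}, {"x": -0.0258, "y": -0.005, "claw": 0}, {"x": -0.0258, "y": -0.005, "claw": 0}, {"x": -0.0258, "y": -0.005, "claw": 0}, {"x": -0.0258, "y": -0.005, "claw": 0}, {"x": -0.0258, "y": -0.005, "claw": 0}, {"x": -0.0258, "y": -0.005, "claw": 0}, {"x": -0.0258, "y": -0.005, "claw": 0}, {"x": -0.0258, "y": -0.005, "claw": 0}, {"x": -0.0258, "y": -0.005, "claw": 0}, {"x": -0.0258, "y": -0.005, "claw": 0}, {"claw": 0}, {"claw": 0}]}}

```text
schema error: expected keys x, y, z, roll, claw
```

Run:
```python
from h import *
c=imaging.camera("wrist"); s=r.read_state()
print(s["eef_pos"],s["tool_rot"],s["width"],s["wrist_force"])
im=c["img"][:,:,::-1].copy(); 
def pr(X): u=P(c)@[*X,1]; return u[:2]/u[2]
print("pad est px",pr([.493,.313,.136]),"tip px",pr(s["eef_pos"]-[0,0,.022]),"under tip at pad",pr([*s["eef_pos"][:2],.136]))
cv2.imwrite("pics/w1.png",im)
```

```text
[0.27873317 0.6145378  0.22711652] [-1.79962354e+02  3.79069199e-03  1.55604337e+02] 0.09382254083707806 [ 0.14947562 -0.86473992 -0.40890871]
pad est px [122.39676507 562.95380034] tip px [317.2726175  276.33096934] under tip at pad [316.98197004 241.38774464]
```

View pics/w1.png

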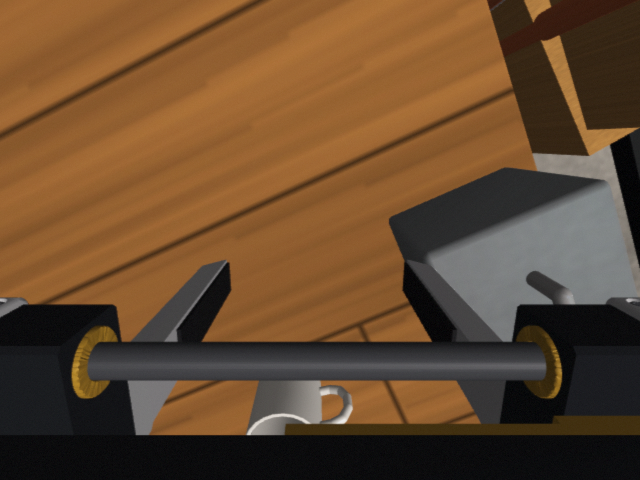

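The call was refused because every row needs all five keys, so the arm hasn't moved. The wrist picture shows the grey box close by at (500,240) and the mug at (290,400). I'll resend it with full rows.

Call:
{"op": "arm_command", "data": {"increments": [{"x": -0.0125, "y": -0.0275, "z": -0.006, "roll": 0, "claw": 0}, {"x": -0.0125, "y": -0.0275, "z": -0.006, "roll": 0, "claw": 0}, {"x": -0.0125, "y": -0.0275, "z": -0.006, "roll": 0, "claw": 0}, {"x": -0.0125, "y": -0.0275, "z": -0.006, "roll": 0, "claw": 0}, {"x": -0.0125, "y": -0.0275, "z": -0.006, "roll": 0, "claw": 0}, {"x": -0.0258, "y": -0.005, "z": 0, "roll": 0, "claw": 0}, {"x": -0.0258, "y": -0.005, "z": 0, "roll": 0, "claw": 0}, {"x": -0.0258, "y": -0.005, "z": 0, "roll": 0, "claw": 0}, {"x": -0.0258, "y": -0.005, "z": 0, "roll": 0, "claw": 0}, {"x": -0.0258, "y": -0.005, "z": 0, "roll": 0, "claw": 0}, {"x": -0.0258, "y": -0.005, "z": 0, "roll": 0, "claw": 0}, {"x": -0.0258, "y": -0.005, "z": 0, "roll": 0, "claw": 0}, {"x": -0.0258, "y": -0.005, "z": 0, "roll": 0, "claw": 0}, {"x": -0.0258, "y": -0.005, "z": 0, "roll": 0, "claw": 0}, {"x": -0.0258, "y": -0.005, "z": 0, "roll": 0, "claw": 0}, {"x": 0, "y": 0, "z": 0, "roll": 0, "claw": 0}, {"x": 0, "y": 0, "z": 0, "roll": 0, "claw": 0}]}}

```text
time: 2.38
eef_pos: [0.4927, 0.3119, 0.2573]
tool_rot: [-180.0, -0.0, 155.6]
wrist_force: [0.4, -0.5, -0.1]
width: 0.0007
grasp_force: 0.0
```

Run:
```python
from h import *
c=imaging.camera("wrist"); s=r.read_state()
im=c["img"][:,:,::-1].copy(); 
def pr(X): u=P(c)@[*X,1]; return u[:2]/u[2]
print("pad est px",pr([.493,.313,.136]),"tip px",pr(s["eef_pos"]-[0,0,.022]),"under tip at pad",pr([*s["eef_pos"][:2],.136]))
cv2.imwrite("pics/w2.png",im)
for p in [(0,0)]: pass
```

```text
pad est px [318.07917492 231.05951283] tip px [317.42224353 275.9405152 ] under tip at pad [316.92169282 230.99747908]
```

View pics/w2.png

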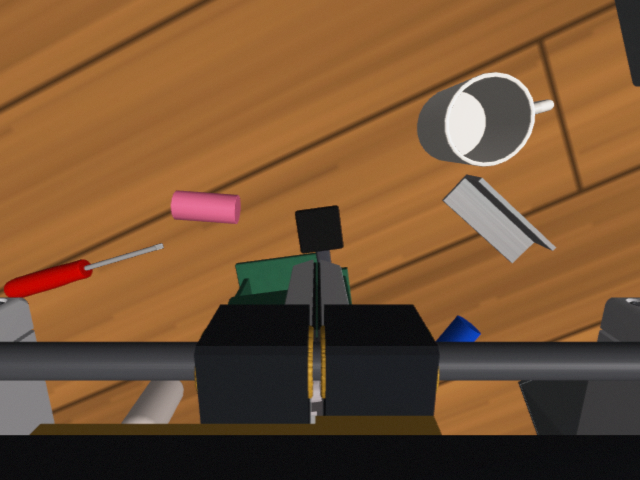

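The tip's aim point (317,231) falls on the pad centre (319,229). I'll go down and press about 33 mm, then hold.

Call:
{"op": "arm_command", "data": {"increments": [{"x": 0, "y": 0, "z": 0.03, "roll": 0, "claw": 0}, {"x": 0, "y": 0, "z": 0.03, "roll": 0, "claw": 0}, {"x": 0, "y": 0, "z": 0.025, "roll": 0, "claw": 0}, {"x": 0, "y": 0, "z": 0.01, "roll": 0, "claw": 0}, {"x": 0, "y": 0, "z": 0.007, "roll": 0, "claw": 0}, {"x": 0, "y": 0, "z": 0.007, "roll": 0, "claw": 0}, {"x": 0, "y": 0, "z": 0.007, "roll": 0, "claw": 0}, {"x": 0, "y": 0, "z": 0.007, "roll": 0, "claw": 0}, {"x": 0, "y": 0, "z": 0.007, "roll": 0, "claw": 0}, {"x": 0, "y": 0, "z": 0.002, "roll": 0, "claw": 0}, {"x": 0, "y": 0, "z": 0, "roll": 0, "claw": 0}, {"x": 0, "y": 0, "z": 0, "roll": 0, "claw": 0}, {"x": 0, "y": 0, "z": 0, "roll": 0, "claw": 0}, {"x": 0, "y": 0, "z": 0, "roll": 0, "claw": 0}, {"x": 0, "y": 0, "z": 0, "roll": 0, "claw": 0}, {"x": 0, "y": 0, "z": 0, "roll": 0, "claw": 0}, {"x": 0, "y": 0, "z": 0, "roll": 0, "claw": 0}, {"x": 0, "y": 0, "z": 0, "roll": 0, "claw": 0}]}}

```text
time: 4.68
eef_pos: [0.4933, 0.3115, 0.1255]
tool_rot: [180.0, 0.0, 155.6]
wrist_force: [1.0, 0.1, 5.0]
width: 0.0004
grasp_force: 1.8
```

Run:
```python
from h import *
a=imaging.camera("scene")["img"][210:380,280:460,::-1]; b=imaging.camera("top")["img"][120:290,175:355,::-1]
f=lambda i:cv2.resize(i,(400,378),interpolation=cv2.INTER_CUBIC)
cv2.imwrite("pics/p1.png",np.clip(np.hstack([f(a),f(b)])*1.4,0,255).astype(np.uint8))
```

```text
(no output)
```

View pics/p1.png

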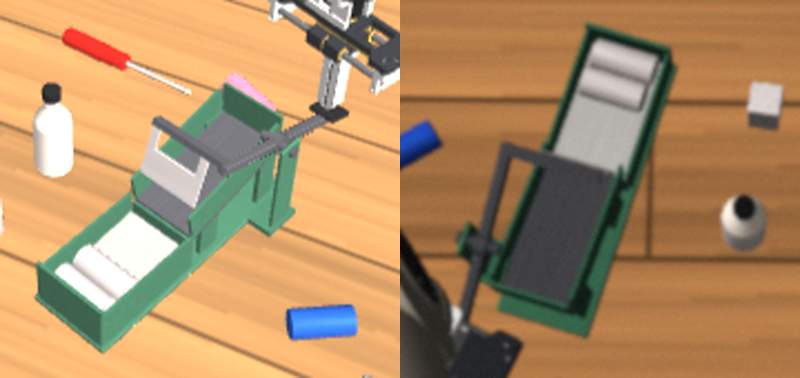

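The gate is up and both thick blanks lie in the tray (right half, (625,60) and (612,88)). I'll release the pad slowly and rise clear.

Call:
{"op": "arm_command", "data": {"increments": [{"x": 0, "y": 0, "z": -0.007, "roll": 0, "claw": 0}, {"x": 0, "y": 0, "z": -0.007, "roll": 0, "claw": 0}, {"x": 0, "y": 0, "z": -0.007, "roll": 0, "claw": 0}, {"x": 0, "y": 0, "z": -0.007, "roll": 0, "claw": 0}, {"x": 0, "y": 0, "z": -0.007, "roll": 0, "claw": 0}, {"x": 0, "y": 0, "z": -0.01, "roll": 0, "claw": 0}, {"x": 0, "y": 0, "z": -0.025, "roll": 0, "claw": 0}, {"x": 0, "y": 0, "z": -0.03, "roll": 0, "claw": 0}, {"x": 0, "y": 0, "z": -0.03, "roll": 0, "claw": 0}, {"x": 0, "y": 0, "z": 0, "roll": 0, "claw": 0}, {"x": 0, "y": 0, "z": 0, "roll": 0, "claw": 0}, {"x": 0, "y": 0, "z": 0, "roll": 0, "claw": 0}, {"x": 0, "y": 0, "z": 0, "roll": 0, "claw": 0}]}}

```text
time: 6.4
eef_pos: [0.493, 0.3113, 0.2548]
tool_rot: [-179.9, -0.0, 155.6]
wrist_force: [0.1, 0.3, 0.2]
width: 0.0006
grasp_force: 0.0
```

Run:
```python
from h import *
cv2.imwrite("pics/e1.png",cv2.resize(imaging.camera("scene")["img"][160:400,120:520,::-1],(800,480)))
```

```text
(no output)
```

View pics/e1.png

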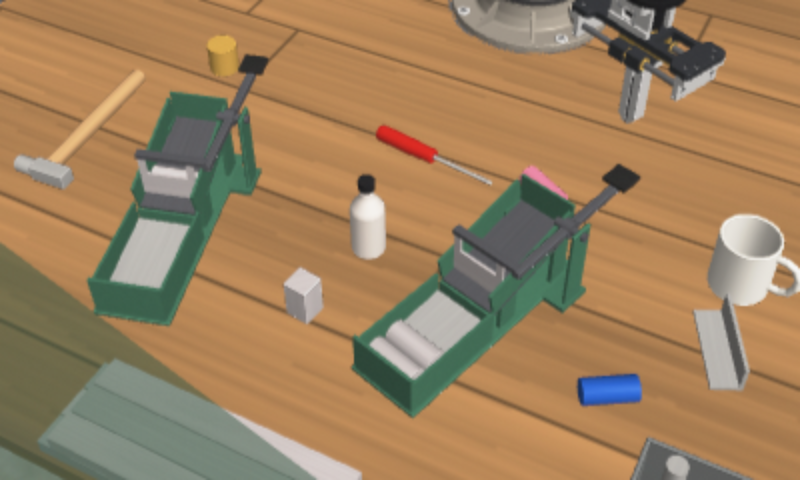

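The gate is shut again at (480,265), and both blanks are in the tray at (405,350). The other feeder is shut, nothing else has moved, and the gripper is clear.

```bash
python3 -c "
from bench import workorder
print(workorder.sign_off())"
```

```text
the job is handed in; nothing more can be done
None
```

Both thick blanks rolled into their feeder's catch tray, its gate came down shut again, nothing else on the bench moved in the final picture, and the job is handed in after about 6.5 s of robot time.

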